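Load a tub into a push-push sample drawer

TASK

Press the front of the small white reader's closed sample drawer until you feel its catch bottom, then let go so that it springs out; stand the white screw tub upright in the drawer's round nest, and push the drawer in the same way so that it locks shut with the tub inside. Press gently, set the tub down gently, and leave the other things on the bench where they stand.

Things in the scene. Friction and masses are not known exactly. Their poses are not given: they have to be found in the camera images.
- reader: white bench reader, 175 (x, depth) x 130 (y) x 72 mm high, dark display on top, fixed. Origin: middle of the housing's lower front edge, on the bench; +x points into the housing, +z up; the drawer front faces -x, toward the robot. A spring drives the drawer out, 7 N when shut to 2.8 N when out, damped (25 N per m/s): it pops out in about a second. At the stop the resistance climbs steeply.
- drawer (a joint): drawer opening (m) along the reader's -x: 0 = locked, 0.08 = fully out, negative = pressed beyond locked. Push-push catch: pressed to its firm inner stop and let go, it changes over (locked to sprung out, or out to locked); pressed less far it falls back as it was. The stop lies 10 to 17 mm beyond locked, unseen and different each time. 14 to 18 N on the stop is enough; over 25 N harms it.
- push_pad (a point): centre of the face of the blue round push pad (34 mm across, 14 mm proud) on the grey drawer front; moves with the drawer; faces the reader's -x. 36 mm above the bench; when locked, 34 mm before the reader's origin. The front panel is 114 mm wide, its top edge 62 mm above the bench, its face 20 mm before the origin when locked.
- nest (a point): centre of the floor of the drawer's round nest, 12 mm above the bench, moves with the drawer; a black ring 8 mm high with a 57 mm bore and 65 mm outer diameter. It lies 76 mm behind the pad's face, so with the drawer out it is 38 mm before the housing front. Axes as the reader.
- tub: white round screw tub with white lid, 52 mm across, 50 mm high, about 90 g. Origin: centre of its underside.
- jar: bystander: sample cup with red lid, 56 mm across, 60 mm high. Origin under its centre.
- buffer: bystander: small white bottle with blue cap, 42 mm across, 80 mm high. Origin under its centre.
- flask: bystander: conical glass flask, 66 mm across, 116 mm high. Origin under its centre.
- timer: bystander: white countdown timer, 34 x 62 x 40 mm. Origin under its centre.
- wash_bottle: bystander: white wash bottle with blue nozzle, 72 mm across, 213 mm high. Origin under its centre.
There are look-alikes about, which are no part of the job. What is shaped like the tub but turquoise is not meant.

How it is judged:
By the outcome, as a careful person would: the job done as asked, in the order asked, and still so for the second after the job is handed in, with the robot touching nothing.
It also fails if it takes over 70 s, if anything falls off the work surface, if the arm or the gripper's body presses on something with over 40 N, if the wrist force passes 120 N, or if a joint passes its speed limit or range.

ROBOT

A 6-joint arm with a two-finger parallel gripper is mounted at the origin on a cart in front of the work surface, level with it; the furniture and walls round the work are solid. World frame = base frame: x ahead of the robot, y to its left, z up, the work surface at z = 0. Lengths are in mm, angles in rad, forces in N, time in s.
With the tool pointing down it reaches from about 300 to 775 mm from the base axis. Payload 14.6 kg.
Tool frame: the origin (TCP) lies at the very end of the fingers, on their centre line; the grasp point (between the pads) lies 19 mm behind it; z points along the fingers, y is the line along which they close (so a half turn about z gives the same grasp; the last joint's range is limited). The gripper opens to 94 mm and grips with 3 to 60 N. Pads are 16 mm wide; open, the fingers measure 119 mm over their backs; the gripper's body (75 mm by 177 mm) begins 78 mm behind the grasp point.
Start: joints at [-0.067, 0.3, 1.521, -0, 1.321, -0.067], TCP at [549.99, -0.002, 205.446] pointing down, gripper open.
Joint ranges: [-3.03, 3.03], [-0.79, 2.21], [0.23, 2.52], [-1.04, 4.18], [0, 3.07], [-2.55, 2.55]. Speed limits (rad/s): [2.22, 2.22, 2.57, 3.14, 3.14, 3.14].

INTERFACE

Orientations are given as [roll, pitch, yaw] about the fixed x, y, z axes, in that order (R = Rz(yaw) Ry(pitch) Rx(roll)).
In Python, from cell import manip, camera, get_calibration gives the robot as it stands.
- The arm moves only by the tool arm_command, never from a script. Its argument "targets" is a list of rows, each an object of numbers: "hand": the opening, from -1 (shut) to 1 (fully open), so that 0 is half open; "x", "y", "z": the shift along the tool's x, y, z in m; "yaw": the turn about the tool's z in rad. In form: [{"hand": .., "x": .., "y": .., "z": .., "yaw": ..}, ...]. A call has 1 to 10 rows; each row shifts and turns the commanded pose from where the row before left it, along the tool's axes as they then stand; what a row does not reach is not made up. A row lasts 1/10 s, in which the tool goes at most 50 mm and 8.59 degrees, less where a joint would pass 70% of its speed; a pose out of reach is approached as far as the arm can. A call is refused whole if a number of a shift passes 0.05 or a number of a turn 0.15, either way. A call with a gripper value outside its range is refused whole. The fingers move at their own pace and stop on an object; "newtons" is the grip in N (left out, the last holds). Time passes only in rows, so rows that do not move let the fingers close. It gives the time, the measured TCP pose, the force, the opening and the grip force at its end, in the units of the state.
- manip.read_state(): the state, without advancing time (a new reading comes with each control period).
- camera(name): name is "scene" or "side" or "wrist"; returns the picture (480x640x3 uint8, red, green, blue); there is no depth.
- get_calibration(name): a dict with "K" (3x3 intrinsics, pixels), "cam_to_world" (4x4, takes a point from camera to world coordinates). Camera axes: x right, y up, looking along -z (the intrinsics and any distortion apply to the point x, -y, -z); pixel columns grow to the right and rows downward; lengths in mm; the calibration is good to about 2 mm. A picture is of the moment at which its call begins: read the wrist's pose just before it. get_calibration takes no time and is no camera call; for the wrist camera it gives the pose at the moment of the call.
- manip.sign_off(): hands the job in; it is judged then, once.
The state is a dict: "clock": time; "joints": joint angles; "qd": joint speeds; "effort": joint torques, N m; "eef_pos": TCP position; "eef_rot": TCP orientation; "wrist_force": force on the tool from outside, world axes, zero at the start; "moment": the same for the moment, N m; "finger_gap": finger opening in mm; "finger_force": force on a finger pad.
Only numpy, scipy, OpenCV 4.12 (cv2) and the standard library are available. Lean on these libraries where they do the work, as an engineer would, in place of code of your own. Each camera call takes 0.05 s, during which the arm holds its last target. There are 200 camera calls.

## Working session

There is one attempt and no reset: what is moved stays moved. The work goes in short steps, Python scripts to look and compute and a tool call to move; the robot and the scene stay as the last step left them, time stands still between calls to the robot, and variables do not carry over. Pictures are saved under pics/ and viewed, at most 10 in all, crops included, and the job is handed in when it is done.

Besides the shell and the picture viewer there is one more tool, called as a command line: name --argument value ..., lists and objects as JSON in quotes. arm_command: Moves the arm, as the interface text tells. Its arguments: {"type":"object","properties":{"targets":{"type":"array"},"newtons":{"type":"number"}},"required":["targets"]}

```bash
ls; mkdir -p pics
cat > h.py <<'E'
import numpy as np, cv2
from cell import manip, camera, get_calibration
def snap(n,f,crop=None,s=1):
    im=camera(n)[:,:,::-1].copy()
    if crop: x0,y0,x1,y1=crop; im=im[y0:y1,x0:x1]
    if s!=1: im=cv2.resize(im,None,fx=s,fy=s,interpolation=cv2.INTER_CUBIC)
    cv2.imwrite('pics/'+f,im)
def pix(n,u,v,z,c=None):
    c=c or get_calibration(n); K=np.array(c['K']);T=np.array(c['cam_to_world'])
    p=np.array([[[u,v]]],float)
    d=c.get('dist',c.get('distortion'))
    q=cv2.undistortPoints(p,K,None if d is None else np.array(d,float))[0,0]
    r=T[:3,:3]@np.array([q[0],-q[1],-1]); o=T[:3,3]
    return o+r*(z-o[2])/r[2]
def proj(n,P,c=None):
    c=c or get_calibration(n); K=np.array(c['K']);T=np.array(c['cam_to_world'])
    d=c.get('dist',c.get('distortion'))
    q=(np.array(P,float)-T[:3,3])@T[:3,:3]; q=q*[1,-1,-1]
    return cv2.projectPoints(q.reshape(-1,1,3),np.zeros(3),np.zeros(3),K,None if d is None else np.array(d,float))[0][:,0]
E
python3 - <<'E'
from h import *
snap('scene','a.png');snap('wrist','b.png');snap('side','c.png')
for n in('scene','side','wrist'):print(get_calibration(n))
print(manip.read_state())
E
```

```text
pics
{'K': array([[510.79812003,   0.        , 320.55299492],
       [  0.        , 510.79812003, 231.56871829],
       [  0.        ,   0.        ,   1.        ]]), 'cam_to_world': array([[ 8.20416106e-01,  4.45402501e-01, -3.58516421e-01,
         1.56741772e+02],
       [-5.71758068e-01,  6.35599288e-01, -5.18754524e-01,
        -6.21351704e+02],
       [-3.18178031e-03,  6.30579223e-01,  7.76118367e-01,
         9.37455590e+02],
       [ 0.00000000e+00,  0.00000000e+00,  0.00000000e+00,
         1.00000000e+00]])}
{'K': array([[470.09996955,   0.        , 320.20277803],
       [  0.        , 470.09996955, 244.72206417],
       [  0.        ,   0.        ,   1.        ]]), 'cam_to_world': array([[ 9.99700665e-01,  2.13218973e-02, -1.19982302e-02,
         5.48302592e+02],
       [-2.22394786e-02,  5.87548894e-01, -8.08882997e-01,
        -7.94947057e+02],
       [-1.01973733e-02,  8.08907704e-01,  5.87847208e-01,
         6.46143371e+02],
       [ 0.00000000e+00,  0.00000000e+00,  0.00000000e+00,
         1.00000000e+00]])}
{'K': array([[395.40127474,   0.        , 313.22518197],

[... 444 characters left out ...]
.00000000e+00]])}
{'clock': 0.15, 'joints': array([-6.65629430e-02,  3.00325202e-01,  1.52144696e+00, -1.76045630e-05,
        1.32070461e+00, -6.65925244e-02]), 'qd': array([ 0.00038527, -0.00060209, -0.00295677,  0.00037099, -0.0002031 ,
        0.00246158]), 'effort': array([-2.50185103e-04, -5.31960297e+01, -3.52822959e+01,  7.07691838e-02,
        2.35654798e-02, -3.66386917e-05]), 'eef_pos': array([5.49794040e+02, 2.65511192e-02, 2.05023101e+02]), 'eef_rot': array([-3.14070936e+00, -4.18168945e-05,  1.57083025e+00]), 'wrist_force': array([0.17282236, 0.83945787, 0.16622055]), 'moment': array([-0.02280754, -0.00135066, -0.0132266 ]), 'finger_force': 0.0, 'finger_gap': 94.05744579753006}
```

View pics/a.png

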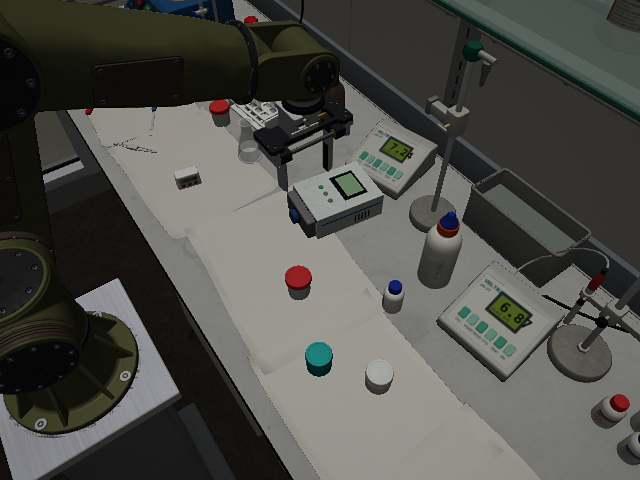

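View pics/c.png

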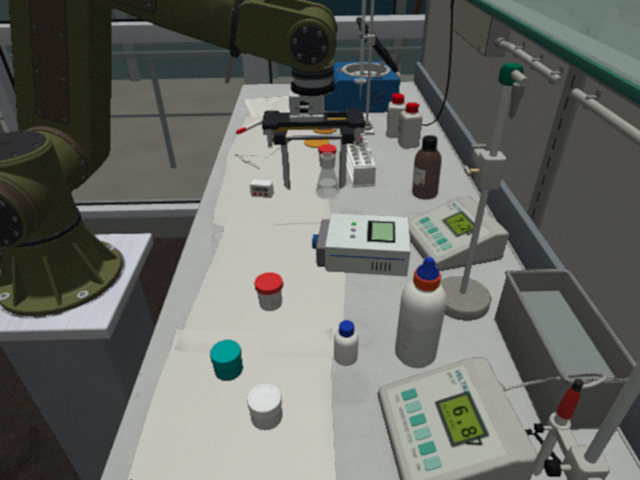

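View pics/b.png

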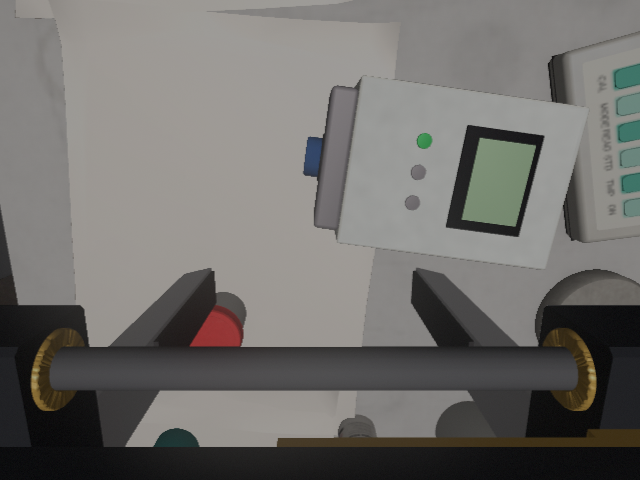

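The scene view shows the white tub at (379,376), with the turquoise look-alike at (319,358). The wrist view shows the reader's blue pad at (313,157) and its top corners at (363,77), (338,242), (547,268) and (585,107).

Run:
```python
from h import *
for u,v in((363,77),(338,242),(547,268),(585,107)):print('w72',pix('wrist',u,v,72).round(1))
print('pad',pix('wrist',306,157,45).round(1))
for n,u,v,z,l in(('scene',379,369,50,'tub'),('side',265,393,50,'tub'),('scene',319,352,50,'turq'),('side',226,350,50,'turq'),('scene',298,274,60,'jar'),('side',269,281,60,'jar'),('side',347,327,80,'buf'),('scene',396,286,80,'buf'),('scene',187,172,40,'timer'),('scene',249,150,0,'flask'),('side',428,268,213,'wash')):print(l,pix(n,u,v,z).round(1))
# fit reader
a=[pix('wrist',u,v,72)[:2] for u,v in((363,77),(338,242),(547,268),(585,107))]
f=a[0]-a[1];b=a[3]-a[2];x1=a[2]-a[1];x2=a[3]-a[0]
print([np.linalg.norm(t) for t in(f,b,x1,x2)],np.degrees([np.arctan2(-f[0],f[1]),np.arctan2(-b[0],b[1]),np.arctan2(x1[1],x1[0]),np.arctan2(x2[1],x2[0])]))
```

```text
w72 [585.8 115.2  72. ]
w72 [569.  -10.5  72. ]
w72 [741.7 -32.5  72. ]
w72 [753.3  94.   72. ]
pad [542.8  56.5  45. ]
tub [ 468.7 -356.5   50. ]
tub [ 468.9 -351.5   50. ]
turq [ 397.6 -265.7   50. ]
turq [ 398.2 -265.    50. ]
jar [ 458.9 -101.    60. ]
jar [ 459.3 -103.3   60. ]
buf [ 598.9 -248.4   80. ]
buf [ 596.  -248.8   80. ]
timer [407.3 328.1  40. ]
flask [593.8 351.3  -0. ]
wash [ 713.4 -262.5  213. ]
[np.float64(126.7899916838469), np.float64(127.06569205986743), np.float64(174.0850505609173), np.float64(168.85575283145525)] [-7.5730682  -5.21394867 -7.2691706  -7.20275052]
```

arm_command --targets '[{"hand":-1,"yaw":0.15},{"hand":-1,"yaw":0.15},{"hand":-1,"yaw":0.15},{"hand":-1,"yaw":0.15},{"hand":-1,"yaw":0.15},{"hand":-1,"yaw":0.15},{"hand":-1,"yaw":0.15},{"hand":-1,"yaw":0.15},{"hand":-1,"yaw":0.15},{"hand":-1,"yaw":0.15}]' --newtons 20

```text
schema error: expected keys hand, x, y, z, yaw
```

arm_command --targets '[{"hand":-1,"yaw":0.15},{"hand":-1,"yaw":0.047,"x":-0.02,"y":-0.02},{"hand":-1,"x":-0.02,"y":-0.02},{"hand":-1,"x":-0.018,"y":-0.016},{"hand":-1},{"hand":-1}]'

```text
schema error: expected keys hand, x, y, z, yaw
```

arm_command --targets '[{"hand":-1,"x":0,"y":0,"z":0,"yaw":0.15},{"hand":-1,"x":0,"y":0,"z":0,"yaw":0.15},{"hand":-1,"x":0,"y":0,"z":0,"yaw":0.15},{"hand":-1,"x":0,"y":0,"z":0,"yaw":0.15},{"hand":-1,"x":0,"y":0,"z":0,"yaw":0.15},{"hand":-1,"x":0,"y":0,"z":0,"yaw":0.15},{"hand":-1,"x":0,"y":0,"z":0,"yaw":0.15},{"hand":-1,"x":0,"y":0,"z":0,"yaw":0.15},{"hand":-1,"x":0,"y":0,"z":0,"yaw":0.15},{"hand":-1,"x":0,"y":0,"z":0,"yaw":0.15}]' --newtons 20

```text
clock: 1.15
eef_pos: [549.9, 0.0, 205.2]
eef_rot: [-3.142, 0.001, 0.065]
wrist_force: [0.2, -0.6, 0.5]
finger_gap: 17.2
finger_force: 0.0
```

arm_command --targets '[{"hand":-1,"x":0,"y":0,"z":0,"yaw":0.15},{"hand":-1,"x":-0.02,"y":-0.02,"z":0,"yaw":0.047},{"hand":-1,"x":-0.02,"y":-0.02,"z":0,"yaw":0},{"hand":-1,"x":-0.018,"y":-0.016,"z":0,"yaw":0},{"hand":-1,"x":0,"y":0,"z":0,"yaw":0},{"hand":-1,"x":0,"y":0,"z":0,"yaw":0}]'

```text
clock: 1.75
eef_pos: [498.6, 62.0, 205.5]
eef_rot: [3.142, -0.0, -0.125]
wrist_force: [0.7, 0.0, 0.6]
finger_gap: 0.6
finger_force: 0.0
```

arm_command --targets '[{"hand":-1,"x":0,"y":0,"z":0.03,"yaw":0},{"hand":-1,"x":0,"y":0,"z":0.035,"yaw":0},{"hand":-1,"x":0,"y":0,"z":0.035,"yaw":0},{"hand":-1,"x":0,"y":0,"z":0.035,"yaw":0},{"hand":-1,"x":0,"y":0,"z":0.03,"yaw":0},{"hand":-1,"x":0,"y":0,"z":0.018,"yaw":0},{"hand":-1,"x":0,"y":0,"z":0,"yaw":0}]'

```text
clock: 2.45
eef_pos: [497.5, 61.2, 20.0]
eef_rot: [3.141, 0.004, -0.127]
wrist_force: [-0.6, 1.0, 0.3]
finger_gap: 0.7
finger_force: 0.0
```

Run:
```python
from h import *
snap('wrist','d.png')
for u,v in((0,0),):pass
print(manip.read_state()['eef_pos'],manip.read_state()['wrist_force'])
```

```text
[498.39127737  61.35659604  21.71346182] [0.38605035 0.14416899 0.32745567]
```

View pics/d.png

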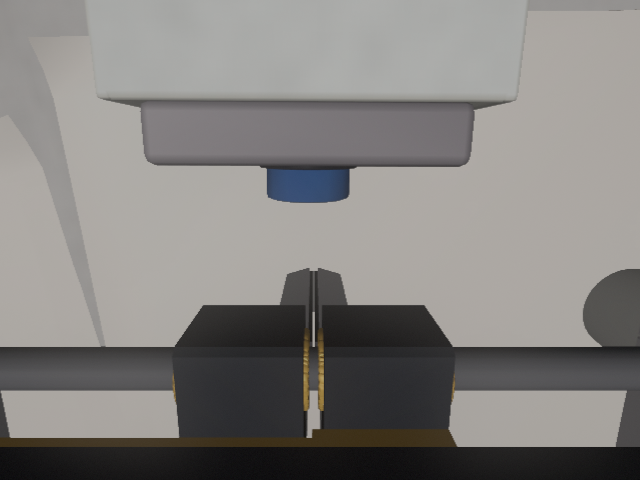

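The pad (308,200) lies straight ahead of the fingers (314,270), and the reader is square to the tool.

arm_command --targets '[{"hand":-1,"x":0.015,"y":-0.002,"z":0,"yaw":0},{"hand":-1,"x":0.013,"y":0,"z":0,"yaw":0},{"hand":-1,"x":0.004,"y":0,"z":0,"yaw":0},{"hand":-1,"x":0.003,"y":0,"z":0,"yaw":0},{"hand":-1,"x":0.003,"y":0,"z":0,"yaw":0},{"hand":-1,"x":0.002,"y":0,"z":0,"yaw":0},{"hand":-1,"x":0,"y":0,"z":0,"yaw":0}]'

```text
clock: 3.2
eef_pos: [537.6, 58.9, 22.9]
eef_rot: [3.141, 0.002, -0.126]
wrist_force: [-7.8, -0.6, 5.1]
finger_gap: 0.3
finger_force: 3.4
```

arm_command --targets '[{"hand":-1,"x":0.002,"y":0,"z":0,"yaw":0},{"hand":-1,"x":0.002,"y":0,"z":0,"yaw":0},{"hand":-1,"x":0.002,"y":0,"z":0,"yaw":0},{"hand":-1,"x":0,"y":0,"z":0,"yaw":0}]'

```text
clock: 3.6
eef_pos: [543.4, 58.1, 22.8]
eef_rot: [3.141, 0.002, -0.126]
wrist_force: [-7.6, -0.0, 4.8]
finger_gap: 0.1
finger_force: 3.6
```

arm_command --targets '[{"hand":-1,"x":0.001,"y":0,"z":0,"yaw":0},{"hand":-1,"x":0,"y":0,"z":0,"yaw":0}]'

```text
clock: 3.8
eef_pos: [544.3, 58.0, 22.8]
eef_rot: [3.141, 0.002, -0.126]
wrist_force: [-7.5, -0.5, 4.0]
finger_gap: 0.3
finger_force: 3.7
```

arm_command --targets '[{"hand":-1,"x":0.001,"y":0,"z":0,"yaw":0},{"hand":-1,"x":0,"y":0,"z":0,"yaw":0}]'

```text
clock: 4.0
eef_pos: [545.3, 57.9, 22.8]
eef_rot: [3.141, 0.002, -0.126]
wrist_force: [-7.4, -1.2, 4.3]
finger_gap: 0.6
finger_force: 3.8
```

arm_command --targets '[{"hand":-1,"x":0.001,"y":0,"z":0,"yaw":0},{"hand":-1,"x":0,"y":0,"z":0,"yaw":0}]'

```text
clock: 4.2
eef_pos: [546.0, 57.8, 22.8]
eef_rot: [3.141, 0.003, -0.126]
wrist_force: [-9.3, -0.1, 5.7]
finger_gap: 0.2
finger_force: 4.8
```

arm_command --targets '[{"hand":-1,"x":0.0007,"y":0,"z":0,"yaw":0},{"hand":-1,"x":0,"y":0,"z":0,"yaw":0}]'

```text
clock: 4.4
eef_pos: [546.5, 57.7, 22.8]
eef_rot: [3.141, 0.003, -0.126]
wrist_force: [-11.8, 1.3, 8.8]
finger_gap: 0.6
finger_force: 5.7
```

arm_command --targets '[{"hand":-1,"x":0.0007,"y":0,"z":0,"yaw":0},{"hand":-1,"x":0,"y":0,"z":0,"yaw":0}]'

```text
clock: 4.6
eef_pos: [547.0, 57.7, 22.8]
eef_rot: [3.141, 0.004, -0.126]
wrist_force: [-13.1, -0.8, 9.3]
finger_gap: 0.2
finger_force: 6.5
```

arm_command --targets '[{"hand":-1,"x":0.0012,"y":0,"z":0,"yaw":0},{"hand":-1,"x":0,"y":0,"z":0,"yaw":0}]'

```text
clock: 4.8
eef_pos: [548.1, 57.5, 22.8]
eef_rot: [3.141, 0.004, -0.126]
wrist_force: [-14.6, 0.7, 9.4]
finger_gap: 0.6
finger_force: 6.8
```

arm_command --targets '[{"hand":-1,"x":0.001,"y":0,"z":0,"yaw":0},{"hand":-1,"x":0,"y":0,"z":0,"yaw":0}]'

```text
clock: 5.0
eef_pos: [549.2, 57.4, 22.8]
eef_rot: [3.141, 0.004, -0.126]
wrist_force: [-12.7, -0.5, 7.8]
finger_gap: 0.4
finger_force: 6.3
```

arm_command --targets '[{"hand":-1,"x":0.001,"y":0,"z":0,"yaw":0},{"hand":-1,"x":0,"y":0,"z":0,"yaw":0}]'

```text
clock: 5.2
eef_pos: [551.1, 57.2, 22.8]
eef_rot: [3.141, 0.001, -0.126]
wrist_force: [-5.2, -0.3, 2.8]
finger_gap: 0.6
finger_force: 2.9
```

arm_command --targets '[{"hand":-1,"x":0.0006,"y":0,"z":0,"yaw":0},{"hand":-1,"x":0,"y":0,"z":0,"yaw":0}]'

```text
clock: 5.4
eef_pos: [551.6, 57.1, 22.8]
eef_rot: [3.141, 0.002, -0.126]
wrist_force: [-7.5, -0.7, 5.3]
finger_gap: 0.3
finger_force: 3.8
```

arm_command --targets '[{"hand":-1,"x":0.0006,"y":0,"z":0,"yaw":0},{"hand":-1,"x":0,"y":0,"z":0,"yaw":0}]'

```text
clock: 5.6
eef_pos: [552.1, 57.0, 22.8]
eef_rot: [3.141, 0.002, -0.126]
wrist_force: [-8.2, -0.6, 5.5]
finger_gap: 0.7
finger_force: 3.9
```

arm_command --targets '[{"hand":-1,"x":0.0006,"y":0,"z":0,"yaw":0},{"hand":-1,"x":0,"y":0,"z":0,"yaw":0}]'

```text
clock: 5.8
eef_pos: [552.7, 56.9, 22.8]
eef_rot: [3.141, 0.002, -0.126]
wrist_force: [-7.9, -0.4, 5.9]
finger_gap: 0.5
finger_force: 4.0
```

arm_command --targets '[{"hand":-1,"x":0.0006,"y":0,"z":0,"yaw":0},{"hand":-1,"x":0,"y":0,"z":0,"yaw":0}]'

```text
clock: 6.0
eef_pos: [553.3, 56.9, 22.8]
eef_rot: [3.141, 0.002, -0.126]
wrist_force: [-8.2, -0.6, 7.1]
finger_gap: 0.5
finger_force: 4.0
```

arm_command --targets '[{"hand":-1,"x":0.0006,"y":0,"z":0,"yaw":0},{"hand":-1,"x":0,"y":0,"z":0,"yaw":0}]'

```text
clock: 6.2
eef_pos: [553.9, 56.8, 22.8]
eef_rot: [3.141, 0.002, -0.126]
wrist_force: [-7.9, -0.3, 6.9]
finger_gap: 0.6
finger_force: 4.0
```

arm_command --targets '[{"hand":-1,"x":0.0006,"y":0,"z":0,"yaw":0},{"hand":-1,"x":0,"y":0,"z":0,"yaw":0}]'

```text
clock: 6.4
eef_pos: [554.3, 56.7, 22.8]
eef_rot: [3.141, 0.002, -0.126]
wrist_force: [-10.0, -1.2, 6.7]
finger_gap: 0.5
finger_force: 4.8
```

arm_command --targets '[{"hand":-1,"x":0.0006,"y":0,"z":0,"yaw":0},{"hand":-1,"x":0,"y":0,"z":0,"yaw":0}]'

```text
clock: 6.6
eef_pos: [554.4, 56.7, 22.8]
eef_rot: [3.141, 0.004, -0.126]
wrist_force: [-14.7, 0.3, 10.6]
finger_gap: 0.3
finger_force: 7.1
```

arm_command --targets '[{"hand":-1,"x":0.0002,"y":0,"z":0,"yaw":0},{"hand":-1,"x":0,"y":0,"z":0,"yaw":0}]'

```text
clock: 6.8
eef_pos: [554.4, 56.7, 22.8]
eef_rot: [3.141, 0.004, -0.126]
wrist_force: [-15.8, 0.4, 11.7]
finger_gap: 0.8
finger_force: 7.9
```

arm_command --targets '[{"hand":-1,"x":-0.015,"y":0,"z":0,"yaw":0},{"hand":-1,"x":-0.02,"y":0,"z":0,"yaw":0},{"hand":-1,"x":-0.02,"y":0,"z":0,"yaw":0},{"hand":-1,"x":-0.02,"y":0,"z":0,"yaw":0},{"hand":-1,"x":-0.02,"y":0,"z":0,"yaw":0},{"hand":-1,"x":-0.02,"y":0,"z":0,"yaw":0},{"hand":-1,"x":-0.005,"y":0,"z":-0.03,"yaw":0},{"hand":0.2,"x":0,"y":0,"z":-0.04,"yaw":0},{"hand":0.5,"x":0,"y":0,"z":-0.04,"yaw":0},{"hand":0.5,"x":0,"y":0,"z":-0.04,"yaw":0}]'

```text
clock: 7.8
eef_pos: [436.8, 71.8, 174.6]
eef_rot: [-3.141, -0.001, -0.126]
wrist_force: [0.5, -0.8, 0.3]
finger_gap: 21.5
finger_force: 0.0
```

Run:
```python
from h import *
print(manip.read_state()['eef_pos'])
snap('wrist','e.png')
c=get_calibration('wrist')
np.save('e.npy',np.array([c['K']]));import pickle;pickle.dump(c,open('e.pkl','wb'))
```

```text
[436.82292981  71.75007864 174.5898859 ]
```

View pics/e.png

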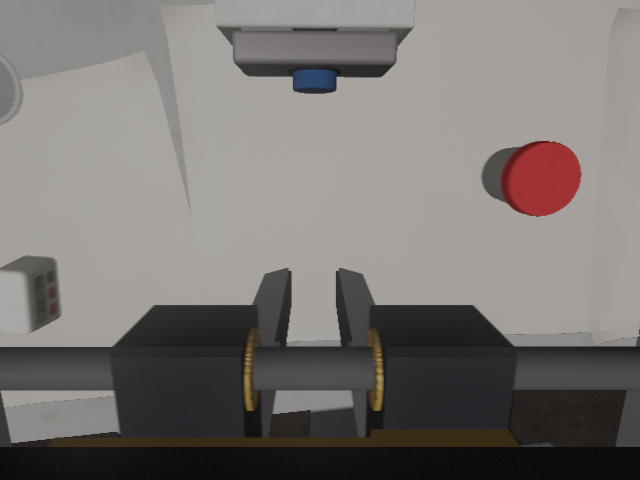

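Run:
```python
from h import *
import pickle;c=pickle.load(open('e.pkl','rb'))
print(pix('wrist',315,92,36,c), 'panel top edge',pix('wrist',315,66,62,c), 'housing edge',pix('wrist',315,28,72,c))
snap('wrist','f.png',(160,0,480,140),2)
```

```text
[545.18628312  57.22192047  36.        ] panel top edge [558.90861769  55.56345979  62.        ] housing edge [580.50598189  52.87344586  72.        ]
```

View pics/f.png

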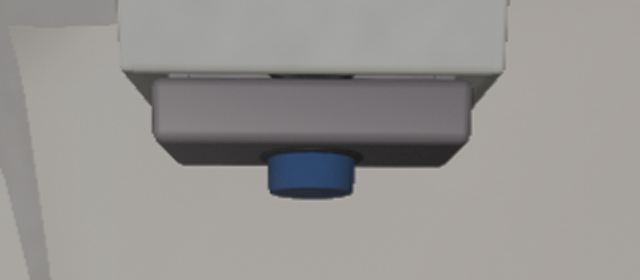

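The drawer is still locked: the pad is at its shut position and nothing moved. I'll press again, slightly harder on the stop.

arm_command --targets '[{"hand":-1,"x":0,"y":0,"z":0.04,"yaw":0},{"hand":-1,"x":0,"y":0,"z":0.04,"yaw":0},{"hand":-1,"x":0.015,"y":0,"z":0.04,"yaw":0},{"hand":-1,"x":0.02,"y":0,"z":0.03,"yaw":0},{"hand":-1,"x":0.025,"y":0,"z":0,"yaw":0},{"hand":-1,"x":0.02,"y":0,"z":0,"yaw":0},{"hand":-1,"x":0.01,"y":0,"z":0,"yaw":0},{"hand":-1,"x":0,"y":0,"z":0,"yaw":0}]'

```text
clock: 8.7
eef_pos: [526.7, 60.3, 22.1]
eef_rot: [3.142, 0.0, -0.127]
wrist_force: [-0.3, 0.0, -0.4]
finger_gap: 0.7
finger_force: 0.0
```

arm_command --targets '[{"hand":-1,"x":0.005,"y":0,"z":0,"yaw":0},{"hand":-1,"x":0.003,"y":0,"z":0,"yaw":0},{"hand":-1,"x":0,"y":0,"z":0,"yaw":0}]'

```text
clock: 9.0
eef_pos: [533.7, 59.6, 22.5]
eef_rot: [3.141, 0.002, -0.126]
wrist_force: [-6.2, -0.5, 4.2]
finger_gap: 0.9
finger_force: 2.8
```

arm_command --targets '[{"hand":-1,"x":0.001,"y":0,"z":0,"yaw":0},{"hand":-1,"x":0.001,"y":0,"z":0,"yaw":0}]'

```text
clock: 9.2
eef_pos: [535.3, 59.4, 22.5]
eef_rot: [3.141, 0.002, -0.126]
wrist_force: [-7.5, 0.5, 4.9]
finger_gap: 0.4
finger_force: 3.8
```

arm_command --targets '[{"hand":-1,"x":0.001,"y":0,"z":0,"yaw":0},{"hand":-1,"x":0.001,"y":0,"z":0,"yaw":0},{"hand":-1,"x":0,"y":0,"z":0,"yaw":0}]'

```text
clock: 9.5
eef_pos: [537.3, 59.1, 22.5]
eef_rot: [3.141, 0.002, -0.126]
wrist_force: [-6.6, -0.9, 5.1]
finger_gap: 0.4
finger_force: 3.5
```

arm_command --targets '[{"hand":-1,"x":0.002,"y":0,"z":0,"yaw":0},{"hand":-1,"x":0.002,"y":0,"z":0,"yaw":0},{"hand":-1,"x":0.002,"y":0,"z":0,"yaw":0},{"hand":-1,"x":0,"y":0,"z":0,"yaw":0}]'

```text
clock: 9.9
eef_pos: [543.3, 58.3, 22.5]
eef_rot: [3.141, 0.002, -0.126]
wrist_force: [-6.0, 0.7, 5.9]
finger_gap: 0.4
finger_force: 3.6
```

arm_command --targets '[{"hand":-1,"x":0.001,"y":0,"z":0,"yaw":0},{"hand":-1,"x":0,"y":0,"z":0,"yaw":0}]'

```text
clock: 10.1
eef_pos: [544.2, 58.2, 22.5]
eef_rot: [3.141, 0.002, -0.126]
wrist_force: [-7.4, 0.5, 4.9]
finger_gap: 0.6
finger_force: 3.7
```

arm_command --targets '[{"hand":-1,"x":0.001,"y":0,"z":0,"yaw":0},{"hand":-1,"x":0,"y":0,"z":0,"yaw":0}]'

```text
clock: 10.3
eef_pos: [545.2, 58.1, 22.5]
eef_rot: [3.141, 0.002, -0.126]
wrist_force: [-8.1, -0.6, 4.6]
finger_gap: 0.5
finger_force: 3.8
```

arm_command --targets '[{"hand":-1,"x":0.001,"y":0,"z":0,"yaw":0},{"hand":-1,"x":0,"y":0,"z":0,"yaw":0}]'

```text
clock: 10.5
eef_pos: [546.0, 58.0, 22.5]
eef_rot: [3.141, 0.003, -0.126]
wrist_force: [-9.9, 0.4, 6.3]
finger_gap: 0.5
finger_force: 4.7
```

arm_command --targets '[{"hand":-1,"x":0.001,"y":0,"z":0,"yaw":0},{"hand":-1,"x":0,"y":0,"z":0,"yaw":0}]'

```text
clock: 10.7
eef_pos: [546.6, 57.9, 22.5]
eef_rot: [3.141, 0.004, -0.126]
wrist_force: [-12.4, 0.4, 8.5]
finger_gap: 0.4
finger_force: 6.0
```

arm_command --targets '[{"hand":-1,"x":0.001,"y":0,"z":0,"yaw":0},{"hand":-1,"x":0,"y":0,"z":0,"yaw":0}]'

```text
clock: 10.9
eef_pos: [547.4, 57.8, 22.5]
eef_rot: [3.141, 0.004, -0.126]
wrist_force: [-15.1, 0.5, 8.9]
finger_gap: 0.9
finger_force: 6.8
```

arm_command --targets '[{"hand":-1,"x":0.001,"y":0,"z":0,"yaw":0},{"hand":-1,"x":0,"y":0,"z":0,"yaw":0}]'

```text
clock: 11.1
eef_pos: [548.4, 57.6, 22.5]
eef_rot: [3.141, 0.004, -0.126]
wrist_force: [-14.1, 0.2, 8.7]
finger_gap: 0.3
finger_force: 6.7
```

arm_command --targets '[{"hand":-1,"x":0.001,"y":0,"z":0,"yaw":0},{"hand":-1,"x":0.001,"y":0,"z":0,"yaw":0},{"hand":-1,"x":0.001,"y":0,"z":0,"yaw":0},{"hand":-1,"x":0,"y":0,"z":0,"yaw":0}]'

```text
clock: 11.5
eef_pos: [552.1, 57.2, 22.5]
eef_rot: [3.141, 0.002, -0.126]
wrist_force: [-7.2, -0.6, 5.2]
finger_gap: 0.0
finger_force: 3.8
```

arm_command --targets '[{"hand":-1,"x":0.001,"y":0,"z":0,"yaw":0},{"hand":-1,"x":0,"y":0,"z":0,"yaw":0}]'

```text
clock: 11.7
eef_pos: [553.1, 57.1, 22.5]
eef_rot: [3.141, 0.002, -0.126]
wrist_force: [-8.0, -0.3, 5.6]
finger_gap: 1.0
finger_force: 3.9
```

arm_command --targets '[{"hand":-1,"x":0.001,"y":0,"z":0,"yaw":0},{"hand":-1,"x":0,"y":0,"z":0,"yaw":0}]'

```text
clock: 11.9
eef_pos: [554.1, 56.9, 22.5]
eef_rot: [3.141, 0.002, -0.126]
wrist_force: [-8.4, 0.3, 5.5]
finger_gap: 0.4
finger_force: 3.9
```

arm_command --targets '[{"hand":-1,"x":0.0005,"y":0,"z":0,"yaw":0},{"hand":-1,"x":0,"y":0,"z":0,"yaw":0}]'

```text
clock: 12.1
eef_pos: [554.3, 56.9, 22.5]
eef_rot: [3.141, 0.003, -0.126]
wrist_force: [-9.1, -0.8, 6.2]
finger_gap: 0.7
finger_force: 4.8
```

arm_command --targets '[{"hand":-1,"x":0.0005,"y":0,"z":0,"yaw":0},{"hand":-1,"x":0,"y":0,"z":0,"yaw":0}]'

```text
clock: 12.3
eef_pos: [554.4, 56.9, 22.5]
eef_rot: [3.141, 0.004, -0.126]
wrist_force: [-13.3, 0.0, 10.7]
finger_gap: 0.3
finger_force: 6.7
```

arm_command --targets '[{"hand":-1,"x":0.0004,"y":0,"z":0,"yaw":0},{"hand":-1,"x":0,"y":0,"z":0,"yaw":0}]'

```text
clock: 12.5
eef_pos: [554.4, 56.9, 22.5]
eef_rot: [3.141, 0.005, -0.126]
wrist_force: [-15.8, -0.3, 10.5]
finger_gap: 0.4
finger_force: 8.3
```

arm_command --targets '[{"hand":-1,"x":0.0004,"y":0,"z":0,"yaw":0},{"hand":-1,"x":0,"y":0,"z":0,"yaw":0},{"hand":-1,"x":0,"y":0,"z":0,"yaw":0}]'

```text
clock: 12.8
eef_pos: [554.4, 56.9, 22.5]
eef_rot: [3.141, 0.006, -0.126]
wrist_force: [-19.7, 0.4, 14.6]
finger_gap: 0.5
finger_force: 9.8
```

arm_command --targets '[{"hand":-1,"x":-0.008,"y":0,"z":0,"yaw":0},{"hand":-1,"x":-0.01,"y":0,"z":0,"yaw":0},{"hand":-1,"x":-0.01,"y":0,"z":0,"yaw":0},{"hand":-1,"x":-0.01,"y":0,"z":0,"yaw":0},{"hand":-1,"x":-0.01,"y":0,"z":0,"yaw":0}]'

```text
clock: 13.3
eef_pos: [508.6, 62.8, 22.6]
eef_rot: [-3.142, -0.0, -0.126]
wrist_force: [-0.5, 0.4, -0.2]
finger_gap: 0.1
finger_force: 0.0
```

arm_command --targets '[{"hand":-1,"x":-0.005,"y":0,"z":0,"yaw":0},{"hand":-1,"x":0,"y":0,"z":0,"yaw":0},{"hand":-1,"x":0,"y":0,"z":0,"yaw":0}]'

```text
clock: 13.6
eef_pos: [504.7, 63.3, 22.6]
eef_rot: [-3.142, -0.0, -0.126]
wrist_force: [-0.7, -0.0, -0.1]
finger_gap: 0.5
finger_force: 0.0
```

Run:
```python
from h import *
print(manip.read_state()['eef_pos'])
a=camera('wrist')[:,:,::-1];b=camera('side')[170:300,240:440,::-1]
im=np.zeros((480+340,640,3),np.uint8)
b=cv2.resize(b,(520,338),interpolation=cv2.INTER_CUBIC)
im[:480]=a; im[481:481+338,:520]=b
cv2.imwrite('pics/g.png',cv2.resize(im,(468,600)))
```

```text
[504.74203909  63.29395583  22.60825779]
```

View pics/g.png

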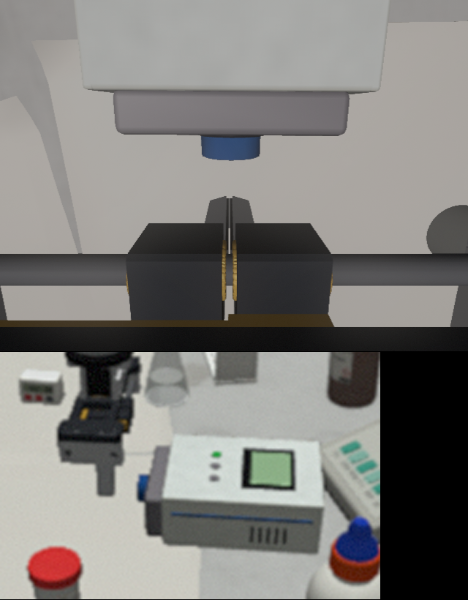

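The drawer is still locked, with the pad where it was at the start. By depth, the first steep rise, about 12 mm in, could already be the catch's stop, and pushing past it may have toggled it twice. I'll press only onto that rise and release.

arm_command --targets '[{"hand":-1,"x":0.01,"y":0,"z":0,"yaw":0},{"hand":-1,"x":0.01,"y":0,"z":0,"yaw":0},{"hand":-1,"x":0.006,"y":0,"z":0,"yaw":0},{"hand":-1,"x":0.004,"y":0,"z":0,"yaw":0},{"hand":-1,"x":0.003,"y":0,"z":0,"yaw":0},{"hand":-1,"x":0.003,"y":0,"z":0,"yaw":0},{"hand":-1,"x":0.003,"y":0,"z":0,"yaw":0},{"hand":-1,"x":0.002,"y":0,"z":0,"yaw":0},{"hand":-1,"x":0.001,"y":0,"z":0,"yaw":0},{"hand":-1,"x":0,"y":0,"z":0,"yaw":0}]'

```text
clock: 14.7
eef_pos: [545.3, 57.9, 22.2]
eef_rot: [3.141, 0.003, -0.126]
wrist_force: [-7.5, -1.3, 5.3]
finger_gap: 0.5
finger_force: 3.9
```

```bash
python3 -c "
from h import *
s=manip.read_state();print(s['wrist_force'],s['moment'],s['eef_pos'])"
```

```text
[-7.53854953 -1.34189982  5.32033655] [ 0.05680156  1.44789586 -0.09171921] [545.344863    57.91989775  22.15237684]
```

arm_command --targets '[{"hand":-1,"x":0.001,"y":0,"z":0,"yaw":0},{"hand":-1,"x":0.001,"y":0,"z":0,"yaw":0},{"hand":-1,"x":0,"y":0,"z":0,"yaw":0}]'

```text
clock: 15.0
eef_pos: [546.8, 57.7, 22.2]
eef_rot: [3.141, 0.004, -0.126]
wrist_force: [-11.9, 0.2, 8.4]
finger_gap: 0.5
finger_force: 6.1
```

arm_command --targets '[{"hand":-1,"x":0.001,"y":0,"z":0,"yaw":0},{"hand":-1,"x":0,"y":0,"z":0,"yaw":0}]'

```text
clock: 15.2
eef_pos: [547.6, 57.6, 22.2]
eef_rot: [3.141, 0.005, -0.126]
wrist_force: [-14.5, 0.2, 9.6]
finger_gap: 0.5
finger_force: 6.8
```

```bash
python3 -c "
from h import *
s=manip.read_state();print(s['wrist_force'],s['moment'],s['eef_pos'])"
```

```text
[-14.46841415   0.17364762   9.56842442] [ 0.07806509  2.41838322 -0.08734494] [547.58237805  57.63636698  22.1557535 ]
```

arm_command --targets '[{"hand":-1,"x":-0.01,"y":0,"z":0,"yaw":0},{"hand":-1,"x":-0.015,"y":0,"z":0,"yaw":0},{"hand":-1,"x":-0.015,"y":0,"z":0,"yaw":0},{"hand":-1,"x":-0.01,"y":0,"z":0,"yaw":0},{"hand":-1,"x":0,"y":0,"z":0,"yaw":0}]'

```text
clock: 15.7
eef_pos: [498.0, 64.1, 22.1]
eef_rot: [3.141, 0.002, -0.126]
wrist_force: [-5.3, 2.1, -3.3]
finger_gap: 0.6
finger_force: 2.8
```

The drawer follows the fingers out, so the first rise was the stop. I'll back off fully and go to the tub.

arm_command --targets '[{"hand":-1,"x":-0.012,"y":0,"z":0,"yaw":0},{"hand":-1,"x":-0.015,"y":0,"z":0,"yaw":0},{"hand":-1,"x":-0.02,"y":0,"z":0,"yaw":0},{"hand":-1,"x":-0.02,"y":0,"z":0,"yaw":0},{"hand":-1,"x":0,"y":0,"z":-0.03,"yaw":0},{"hand":-1,"x":0,"y":0,"z":-0.04,"yaw":0},{"hand":-1,"x":0,"y":0,"z":-0.04,"yaw":0},{"hand":-1,"x":0,"y":0,"z":-0.04,"yaw":0},{"hand":-1,"x":0,"y":0,"z":-0.03,"yaw":0},{"hand":-1,"x":0,"y":0,"z":0,"yaw":0}]'

```text
clock: 16.7
eef_pos: [434.9, 72.4, 206.5]
eef_rot: [-3.14, -0.007, -0.126]
wrist_force: [0.9, -0.6, -0.0]
finger_gap: 0.4
finger_force: 0.0
```

Run:
```python
from h import *
import pickle
c=get_calibration('wrist');snap('wrist','i.png');pickle.dump(c,open('i.pkl','wb'))
print(manip.read_state()['eef_pos'])
```

```text
[433.99366004  72.31991863 204.02819341]
```

View pics/i.png

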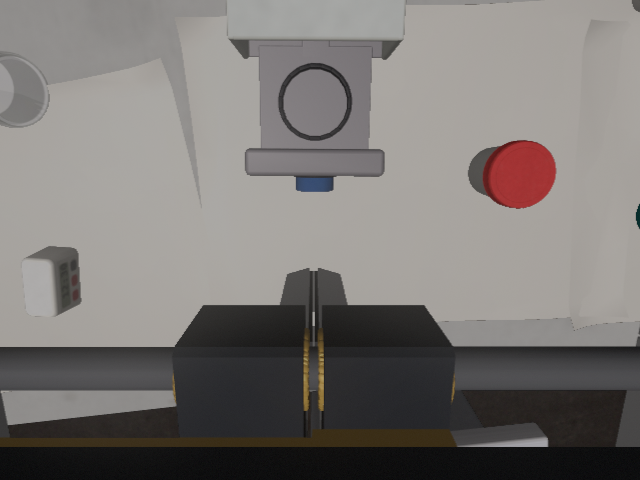

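The drawer is out, with the ring nest at (315,102) and the pad at (314,183).

Run:
```python
from h import *
import pickle;c=pickle.load(open('i.pkl','rb'))
print('nest',pix('wrist',315,102,20,c),'padtop',pix('wrist',314,190,45,c))
for u,v in((229,38),(404,38)):print(pix('wrist',u,v,72,c))
```

```text
nest [537.75909957  57.81476548  20.        ] padtop [463.67323093  68.08506173  45.        ]
[584.1419798  115.49173279  72.        ]
[568.0041882  -11.36132384  72.        ]
```

arm_command --targets '[{"hand":1,"x":0.009,"y":0.04,"z":0,"yaw":0},{"hand":1,"x":0.009,"y":0.042,"z":0,"yaw":0},{"hand":1,"x":0.009,"y":0.042,"z":0,"yaw":0},{"hand":1,"x":0.009,"y":0.042,"z":0,"yaw":0},{"hand":1,"x":0.009,"y":0.042,"z":0,"yaw":0},{"hand":1,"x":0.009,"y":0.042,"z":0,"yaw":0},{"hand":1,"x":0.009,"y":0.042,"z":0,"yaw":0},{"hand":1,"x":0.009,"y":0.042,"z":0,"yaw":0},{"hand":1,"x":0.009,"y":0.042,"z":0,"yaw":0},{"hand":1,"x":0.007,"y":0.042,"z":0,"yaw":0}]'

```text
clock: 17.75
eef_pos: [467.4, -355.2, 200.7]
eef_rot: [-3.141, 0.002, -0.126]
wrist_force: [0.4, 0.4, -0.1]
finger_gap: 76.8
finger_force: 0.0
```

arm_command --targets '[{"hand":1,"x":0,"y":0,"z":0.04,"yaw":0},{"hand":1,"x":0,"y":0,"z":0.03,"yaw":0},{"hand":1,"x":0,"y":0,"z":0,"yaw":0},{"hand":1,"x":0,"y":0,"z":0,"yaw":0}]'

```text
clock: 18.15
eef_pos: [467.7, -353.3, 132.4]
eef_rot: [-3.141, 0.001, -0.126]
wrist_force: [0.1, 0.0, 1.2]
finger_gap: 94.3
finger_force: 0.0
```

Run:
```python
from h import *
import pickle
c=get_calibration('wrist');snap('wrist','j.png');pickle.dump(c,open('j.pkl','wb'))
s=manip.read_state();print(s['eef_pos'],s['eef_rot'],s['joints'])
```

```text
[ 468.21342168 -353.63089652  133.54702849] [ 3.14091201e+00 -9.85519674e-04 -1.25886137e-01] [-7.09276043e-01  4.45496467e-01  1.49495154e+00 -2.70270165e-05
  1.19994720e+00  9.87416536e-01]
```

View pics/j.png

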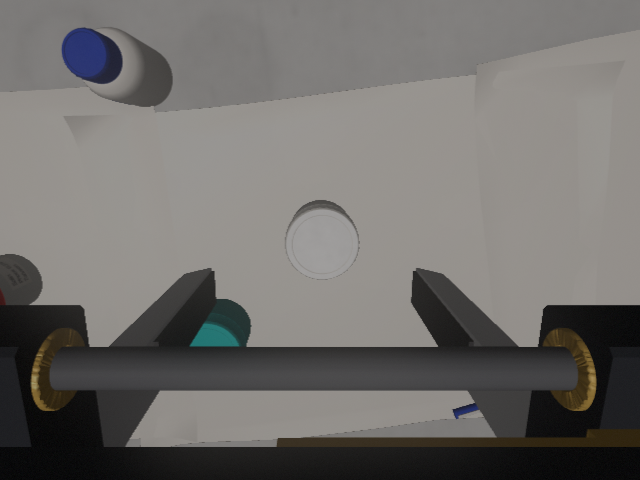

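Run:
```python
from h import *
import pickle;c=pickle.load(open('j.pkl','rb'))
t=pix('wrist',322,242,50,c);s=manip.read_state();e=s['eef_pos'];y=s['eef_rot'][2]
d=t-e;print(t,'tool x',d[0]*np.cos(y)+d[1]*np.sin(y),'tool y',d[0]*np.sin(y)-d[1]*np.cos(y))
```

```text
[ 468.04429918 -359.57873186   50.        ] tool x 0.5789897690516762 tool y 5.9220029169027715
```

arm_command --targets '[{"hand":1,"x":0.0005,"y":0.005,"z":0.03,"yaw":0},{"hand":1,"x":0,"y":0,"z":0.03,"yaw":0},{"hand":1,"x":0,"y":0,"z":0.03,"yaw":0},{"hand":1,"x":0,"y":0,"z":0.018,"yaw":0},{"hand":1,"x":0,"y":0,"z":0.009,"yaw":0},{"hand":1,"x":0,"y":0,"z":0,"yaw":0},{"hand":0.2,"x":0,"y":0,"z":0,"yaw":0},{"hand":0.0,"x":0,"y":0,"z":0,"yaw":0},{"hand":-0.3,"x":0,"y":0,"z":0,"yaw":0},{"hand":-0.3,"x":0,"y":0,"z":0,"yaw":0}]' --newtons 15

```text
clock: 19.2
eef_pos: [467.8, -358.6, 16.1]
eef_rot: [3.141, -0.001, -0.126]
wrist_force: [0.3, 0.5, 0.7]
finger_gap: 65.2
finger_force: 0.0
```

arm_command --targets '[{"hand":-0.3,"x":0,"y":0,"z":0,"yaw":0},{"hand":-0.3,"x":0,"y":0,"z":0,"yaw":0}]'

```text
clock: 19.4
eef_pos: [467.6, -358.5, 15.6]
eef_rot: [3.141, -0.0, -0.126]
wrist_force: [-0.1, 1.5, 1.2]
finger_gap: 51.8
finger_force: 15.0
```

arm_command --targets '[{"hand":-0.3,"x":0,"y":0,"z":-0.01,"yaw":0},{"hand":-0.3,"x":0,"y":0,"z":-0.03,"yaw":0},{"hand":-0.3,"x":0,"y":0,"z":-0.035,"yaw":0},{"hand":-0.3,"x":0,"y":0,"z":-0.035,"yaw":0},{"hand":-0.3,"x":0,"y":-0.02,"z":-0.02,"yaw":0},{"hand":-0.3,"x":0,"y":-0.035,"z":0,"yaw":0},{"hand":-0.3,"x":0,"y":-0.042,"z":0,"yaw":0},{"hand":-0.3,"x":0,"y":-0.042,"z":0,"yaw":0},{"hand":-0.3,"x":0,"y":-0.042,"z":0,"yaw":0},{"hand":-0.3,"x":0,"y":-0.042,"z":0,"yaw":0}]'

```text
clock: 20.4
eef_pos: [495.6, -135.6, 146.2]
eef_rot: [3.142, -0.001, -0.126]
wrist_force: [0.3, 0.1, -0.5]
finger_gap: 51.8
finger_force: 15.0
```

arm_command --targets '[{"hand":-0.3,"x":0,"y":-0.042,"z":0,"yaw":0},{"hand":-0.3,"x":0,"y":-0.042,"z":0,"yaw":0},{"hand":-0.3,"x":0,"y":-0.042,"z":0,"yaw":0},{"hand":-0.3,"x":0.005,"y":-0.035,"z":0,"yaw":0},{"hand":-0.3,"x":0.005,"y":-0.02,"z":0,"yaw":0},{"hand":-0.3,"x":0.008,"y":-0.018,"z":0.02,"yaw":0},{"hand":-0.3,"x":0,"y":0,"z":0.02,"yaw":0},{"hand":-0.3,"x":0,"y":0,"z":0.01,"yaw":0},{"hand":-0.3,"x":0,"y":0,"z":0,"yaw":0},{"hand":-0.3,"x":0,"y":0,"z":0,"yaw":0}]'

```text
clock: 21.4
eef_pos: [538.8, 57.6, 96.4]
eef_rot: [-3.141, -0.001, -0.127]
wrist_force: [0.7, 0.5, -0.8]
finger_gap: 51.1
finger_force: 15.0
```

Run:
```python
from h import *
import pickle
c=get_calibration('wrist');snap('wrist','k.png');pickle.dump(c,open('k.pkl','wb'))
s=manip.read_state();print(s['eef_pos'],s['eef_rot'],s['finger_gap'])
```

```text
[538.98813959  57.61531855  96.58677539] [-3.14137435e+00 -1.36442798e-03 -1.26733378e-01] 52.0414216033667
```

View pics/k.png

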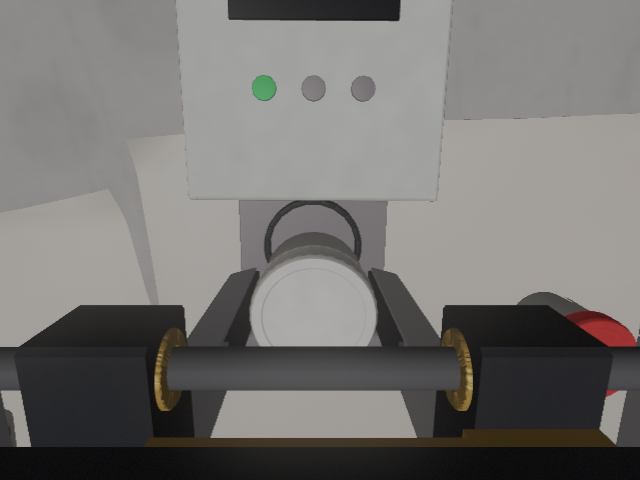

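The ring spans columns 265–361 with its top at row 198, so its centre is near (313,245). The tub lid spans columns 250–378, centred near (314,317).

Run:
```python
from h import *
import pickle;c=pickle.load(open('k.pkl','rb'))
d=np.array([.992,-.126,0])
far=pix('wrist',313,198,20,c);print('far',far-32.5*d)
print('mid',pix('wrist',313,245,20,c))
print('housing mid',(pix('wrist',189,198,72,c)+pix('wrist',438,198,72,c))/2-38*d)
print('lid',pix('wrist',314,317,131,c),'lid far edge',pix('wrist',314,254,131,c)-26*d)
for nm,P,r,z in(('ring',(538.5,57.5),32.5,20),('lid',(539,57.6),26,131)):
    a=np.linspace(0,2*np.pi,9)[:-1]-.126
    print(nm,proj('wrist',[[P[0]+r*np.cos(t),P[1]+r*np.sin(t),z] for t in a],c).round().tolist())
```

```text
far [538.35959508  57.59012535  20.        ]
mid [539.44747897  57.46813849  20.        ]
housing mid [539.44517416  57.158949    72.        ]
lid [537.97990228  57.1945024  131.        ] lid far edge [537.68308113  57.23380846 131.        ]
ring [[313.0, 198.0], [278.0, 212.0], [264.0, 246.0], [279.0, 279.0], [313.0, 292.0], [347.0, 279.0], [362.0, 246.0], [348.0, 212.0]]
lid [[313.0, 251.0], [265.0, 270.0], [247.0, 315.0], [267.0, 357.0], [313.0, 374.0], [358.0, 357.0], [379.0, 315.0], [361.0, 270.0]]
```

arm_command --targets '[{"hand":-0.3,"x":0.0008,"y":0,"z":0.02,"yaw":0},{"hand":-0.3,"x":0,"y":0,"z":0.02,"yaw":0},{"hand":-0.3,"x":0,"y":0,"z":0.01,"yaw":0},{"hand":-0.3,"x":0,"y":0,"z":0.007,"yaw":0},{"hand":-0.3,"x":0,"y":0,"z":0,"yaw":0}]'

```text
clock: 21.95
eef_pos: [539.3, 57.7, 38.4]
eef_rot: [3.142, 0.0, -0.126]
wrist_force: [0.0, -0.2, -0.2]
finger_gap: 51.7
finger_force: 15.0
```

arm_command --targets '[{"hand":-0.3,"x":0,"y":0,"z":0.002,"yaw":0},{"hand":-0.3,"x":0,"y":0,"z":0.002,"yaw":0},{"hand":-0.3,"x":0,"y":0,"z":0.001,"yaw":0},{"hand":-0.3,"x":0,"y":0,"z":0,"yaw":0}]'

```text
clock: 22.35
eef_pos: [539.4, 57.8, 33.5]
eef_rot: [-3.142, -0.0, -0.126]
wrist_force: [0.2, -0.2, -1.1]
finger_gap: 51.5
finger_force: 15.0
```

arm_command --targets '[{"hand":-0.3,"x":0,"y":0,"z":0.002,"yaw":0},{"hand":-0.3,"x":0,"y":0,"z":0.002,"yaw":0},{"hand":-0.3,"x":0,"y":0,"z":0.001,"yaw":0},{"hand":-0.3,"x":0,"y":0,"z":0,"yaw":0}]'

```text
clock: 22.75
eef_pos: [539.3, 57.8, 28.2]
eef_rot: [3.142, 0.0, -0.126]
wrist_force: [-0.1, -0.0, -0.8]
finger_gap: 51.4
finger_force: 15.0
```

arm_command --targets '[{"hand":-0.3,"x":0,"y":0,"z":0.0007,"yaw":0},{"hand":-0.3,"x":0,"y":0,"z":0,"yaw":0}]'

```text
clock: 22.95
eef_pos: [539.3, 57.8, 27.7]
eef_rot: [-3.142, 0.0, -0.126]
wrist_force: [-0.2, 0.5, -1.4]
finger_gap: 51.6
finger_force: 15.0
```

arm_command --targets '[{"hand":-0.3,"x":0,"y":0,"z":0.0007,"yaw":0},{"hand":-0.3,"x":0,"y":0,"z":0,"yaw":0}]'

```text
clock: 23.15
eef_pos: [539.5, 57.8, 27.5]
eef_rot: [-3.142, -0.0, -0.126]
wrist_force: [-3.3, -1.6, 5.6]
finger_gap: 52.0
finger_force: 15.0
```

arm_command --targets '[{"hand":0.3,"x":0,"y":0,"z":-0.0003,"yaw":0},{"hand":0.3,"x":0,"y":0,"z":0,"yaw":0},{"hand":0.5,"x":0,"y":0,"z":0,"yaw":0},{"hand":0.5,"x":0,"y":0,"z":-0.01,"yaw":0},{"hand":0.5,"x":0,"y":0,"z":-0.03,"yaw":0},{"hand":0.5,"x":0,"y":0,"z":-0.04,"yaw":0},{"hand":0.5,"x":0,"y":0,"z":-0.04,"yaw":0},{"hand":0.0,"x":0,"y":0,"z":0,"yaw":0}]'

```text
clock: 23.95
eef_pos: [541.6, 58.0, 153.4]
eef_rot: [-3.14, -0.009, -0.126]
wrist_force: [0.2, -0.2, -0.5]
finger_gap: 65.3
finger_force: 0.0
```

Run:
```python
from h import *
c=get_calibration('wrist');im=camera('wrist');cv2.imwrite('pics/l.png',im[:,:,::-1])
s=manip.read_state();print(s['eef_pos'])
# lid: bright circle
g=cv2.GaussianBlur(cv2.cvtColor(im,cv2.COLOR_RGB2GRAY),(5,5),1)
C=cv2.HoughCircles(g,cv2.HOUGH_GRADIENT,1,20,param1=80,param2=20,minRadius=25,maxRadius=70)
for u,v,r in (C[0][:6] if C is not None else []): print(u,v,r,pix('wrist',u,v,62,c).round(1), 'r at 62', round(r*(np.array(c['cam_to_world'])[2,3]-62)/395,1))
```

```text
[540.46767097  57.89870323 150.32317839]
316.5 241.5 38.6 [541.4  55.6  62. ] r at 62 26.5
537.5 323.5 39.1 [459.4 -98.5  62. ] r at 62 26.8
476.5 386.5 51.2 [412.8 -52.   62. ] r at 62 35.1
548.5 340.5 49.0 [ 444.6 -106.6   62. ] r at 62 33.6
508.5 301.5 29.9 [479.4 -77.6  62. ] r at 62 20.5
164.5 375.5 46.6 [451.9 183.5  62. ] r at 62 32.0
```

arm_command --targets '[{"hand":-1,"x":-0.03,"y":0,"z":0,"yaw":0},{"hand":-1,"x":-0.035,"y":0,"z":0,"yaw":0},{"hand":-1,"x":-0.035,"y":0,"z":0,"yaw":0},{"hand":-1,"x":-0.01,"y":0,"z":0.01,"yaw":0},{"hand":-1,"x":0,"y":0,"z":0.03,"yaw":0},{"hand":-1,"x":0,"y":0,"z":0.035,"yaw":0},{"hand":-1,"x":0,"y":0,"z":0.03,"yaw":0},{"hand":-1,"x":0,"y":0,"z":0.02,"yaw":0},{"hand":-1,"x":0,"y":0,"z":0,"yaw":0},{"hand":-1,"x":0,"y":0,"z":0,"yaw":0}]'

```text
clock: 25.0
eef_pos: [430.0, 71.7, 22.4]
eef_rot: [3.141, 0.001, -0.126]
wrist_force: [-0.1, -0.9, 0.3]
finger_gap: 0.4
finger_force: 0.0
```

arm_command --targets '[{"hand":-1,"x":0.008,"y":0,"z":0,"yaw":0},{"hand":-1,"x":0.006,"y":0,"z":0,"yaw":0},{"hand":-1,"x":0.003,"y":0,"z":0,"yaw":0},{"hand":-1,"x":0.003,"y":0,"z":0,"yaw":0},{"hand":-1,"x":0.003,"y":0,"z":0,"yaw":0},{"hand":-1,"x":0.003,"y":0,"z":0,"yaw":0},{"hand":-1,"x":0.004,"y":0,"z":0,"yaw":0},{"hand":-1,"x":0.005,"y":0,"z":0,"yaw":0},{"hand":-1,"x":0.005,"y":0,"z":0,"yaw":0},{"hand":-1,"x":0.005,"y":0,"z":0,"yaw":0}]'

```text
clock: 26.0
eef_pos: [474.9, 65.9, 22.2]
eef_rot: [3.141, 0.001, -0.126]
wrist_force: [-5.4, -1.7, 4.6]
finger_gap: 0.5
finger_force: 2.7
```

arm_command --targets '[{"hand":-1,"x":0.005,"y":0,"z":0,"yaw":0},{"hand":-1,"x":0.005,"y":0,"z":0,"yaw":0},{"hand":-1,"x":0.005,"y":0,"z":0,"yaw":0},{"hand":-1,"x":0.005,"y":0,"z":0,"yaw":0},{"hand":-1,"x":0.005,"y":0,"z":0,"yaw":0},{"hand":-1,"x":0.005,"y":0,"z":0,"yaw":0},{"hand":-1,"x":0.005,"y":0,"z":0,"yaw":0},{"hand":-1,"x":0.005,"y":0,"z":0,"yaw":0},{"hand":-1,"x":0.004,"y":0,"z":0,"yaw":0},{"hand":-1,"x":0.004,"y":0,"z":0,"yaw":0}]'

```text
clock: 27.0
eef_pos: [522.2, 59.7, 22.2]
eef_rot: [3.141, 0.002, -0.126]
wrist_force: [-8.7, -2.6, 5.4]
finger_gap: 0.4
finger_force: 3.9
```

arm_command --targets '[{"hand":-1,"x":0.004,"y":0,"z":0,"yaw":0},{"hand":-1,"x":0.004,"y":0,"z":0,"yaw":0},{"hand":-1,"x":0.004,"y":0,"z":0,"yaw":0},{"hand":-1,"x":0.003,"y":0,"z":0,"yaw":0},{"hand":-1,"x":0.003,"y":0,"z":0,"yaw":0},{"hand":-1,"x":0.002,"y":0,"z":0,"yaw":0},{"hand":-1,"x":0.001,"y":0,"z":0,"yaw":0},{"hand":-1,"x":0,"y":0,"z":0,"yaw":0}]'

```text
clock: 27.8
eef_pos: [543.0, 57.0, 22.1]
eef_rot: [3.141, 0.002, -0.126]
wrist_force: [-8.9, -2.3, 4.7]
finger_gap: 0.2
finger_force: 3.6
```

arm_command --targets '[{"hand":-1,"x":0.001,"y":0,"z":0,"yaw":0},{"hand":-1,"x":0.001,"y":0,"z":0,"yaw":0},{"hand":-1,"x":0.001,"y":0,"z":0,"yaw":0},{"hand":-1,"x":0,"y":0,"z":0,"yaw":0}]'

```text
clock: 28.2
eef_pos: [545.5, 56.7, 22.1]
eef_rot: [3.141, 0.003, -0.126]
wrist_force: [-10.7, -2.1, 6.5]
finger_gap: 0.3
finger_force: 5.3
```

arm_command --targets '[{"hand":-1,"x":0.0007,"y":0,"z":0,"yaw":0},{"hand":-1,"x":0,"y":0,"z":0,"yaw":0}]'

```text
clock: 28.4
eef_pos: [546.0, 56.6, 22.1]
eef_rot: [3.141, 0.003, -0.126]
wrist_force: [-12.6, -3.1, 8.6]
finger_gap: 0.9
finger_force: 6.2
```

arm_command --targets '[{"hand":-1,"x":0.0007,"y":0,"z":0,"yaw":0},{"hand":-1,"x":0,"y":0,"z":0,"yaw":0}]'

```text
clock: 28.6
eef_pos: [546.5, 56.5, 22.1]
eef_rot: [3.141, 0.004, -0.126]
wrist_force: [-14.3, -1.8, 9.7]
finger_gap: 0.3
finger_force: 6.9
```

arm_command --targets '[{"hand":-1,"x":0.0005,"y":0,"z":0,"yaw":0},{"hand":-1,"x":0,"y":0,"z":0,"yaw":0}]'

```text
clock: 28.8
eef_pos: [546.9, 56.4, 22.1]
eef_rot: [3.141, 0.004, -0.126]
wrist_force: [-14.1, -1.8, 9.8]
finger_gap: 0.3
finger_force: 7.1
```

arm_command --targets '[{"hand":-1,"x":0.0004,"y":0,"z":0,"yaw":0},{"hand":-1,"x":0,"y":0,"z":0,"yaw":0}]'

```text
clock: 29.0
eef_pos: [547.3, 56.4, 22.1]
eef_rot: [3.141, 0.004, -0.126]
wrist_force: [-14.0, -2.0, 9.8]
finger_gap: 0.1
finger_force: 7.1
```

arm_command --targets '[{"hand":-1,"x":-0.005,"y":0,"z":0,"yaw":0},{"hand":-1,"x":-0.005,"y":0,"z":0,"yaw":0},{"hand":-1,"x":-0.006,"y":0,"z":0,"yaw":0},{"hand":-1,"x":-0.01,"y":0,"z":0,"yaw":0},{"hand":-1,"x":-0.01,"y":0,"z":0,"yaw":0},{"hand":-1,"x":0,"y":0,"z":0,"yaw":0},{"hand":-1,"x":0,"y":0,"z":0,"yaw":0}]'

```text
clock: 29.7
eef_pos: [513.1, 61.3, 22.6]
eef_rot: [-3.141, -0.001, -0.126]
wrist_force: [0.3, 0.2, -0.5]
finger_gap: 0.5
finger_force: 0.0
```

No force after backing off, so it locked. I'll retract and check by image code.

arm_command --targets '[{"hand":-1,"x":-0.02,"y":0,"z":0,"yaw":0},{"hand":-1,"x":-0.025,"y":0,"z":0,"yaw":0},{"hand":-1,"x":-0.025,"y":0,"z":-0.01,"yaw":0},{"hand":-1,"x":-0.01,"y":0,"z":-0.04,"yaw":0},{"hand":-1,"x":0,"y":0,"z":-0.04,"yaw":0},{"hand":-1,"x":0,"y":0,"z":-0.04,"yaw":0},{"hand":-1,"x":0,"y":0,"z":-0.04,"yaw":0},{"hand":-1,"x":0,"y":0,"z":0,"yaw":0},{"hand":-1,"x":0,"y":0,"z":0,"yaw":0}]'

```text
clock: 30.6
eef_pos: [433.9, 71.3, 192.6]
eef_rot: [-3.141, -0.002, -0.126]
wrist_force: [-0.5, -0.3, -0.9]
finger_gap: 0.3
finger_force: 0.0
```

Run:
```python
from h import *
c=get_calibration('wrist');im=camera('wrist').astype(int)
cv2.imwrite('pics/m.png',im[:,:,::-1])
m=(im[:,:,2]>im[:,:,0]+40)&(im[:,:,2]>im[:,:,1]+25);m[:,:200]=0;m[:,440:]=0
v,u=np.nonzero(m);print(len(v),u.mean(),v.min(),v.max(),pix('wrist',u.mean(),v.max(),36,c))
for t in('scene','side'):
    for f in('a' if t=='scene' else 'c',):
        b=cv2.imread(f'pics/{f}.png')[:,:,::-1].astype(int); n=camera(t).astype(int)
        d=(np.abs(b-n).max(2)>40).astype(np.uint8); k,_,st,_=cv2.connectedComponentsWithStats(d)
        print(t,[s.tolist() for s in st[1:] if s[4]>60])
print(manip.read_state()['eef_pos'],manip.read_state()['clock'])
```

```text
587 312.1788756388416 71 87 [544.18302004  57.93907786  36.        ]
scene [[66, 7, 79, 28, 1023], [129, 9, 34, 22, 215], [154, 13, 64, 25, 872], [67, 21, 286, 171, 11611], [173, 62, 11, 11, 63], [0, 111, 62, 74, 2407], [8, 175, 36, 22, 330], [365, 371, 29, 24, 271]]
side [[222, 0, 143, 190, 10126], [298, 0, 32, 12, 69], [215, 8, 43, 14, 198], [113, 10, 14, 8, 71], [67, 21, 163, 171, 4753], [0, 23, 14, 52, 381], [230, 53, 36, 24, 547], [0, 59, 18, 73, 850], [248, 399, 35, 32, 602]]
[433.10301625  71.17613824 191.10410066] 30.75[ WARN:0@0.540] global loadsave.cpp:1063 imwrite_ Unsupported depth image for selected encoder is fallbacked to CV_8U.
```

```bash
python3 -c "
from cell import manip;print(manip.sign_off())"
```

```text
the job is handed in; nothing more can be done
None
```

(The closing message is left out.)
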